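Turn on the air at the rivet-gun take-off

TASK

Two air take-offs with quarter-turn ball valves are bolted to the worktop. Turn on the air at the one that ends in the long quick coupling for a rivet gun: swing its lever fully open to its stop, in line with the pipe over the coupling. The other take-off is closed off with a short plug: leave its lever as it is.

Things in the scene. Friction and masses are not known exactly. Their poses are not given: they have to be found in the camera images.
- coupler_lever (a joint): Valve lever of the take-off ending in a quick coupling (ribbed steel sleeve 27 mm thick, mouth 107 mm from the pivot). 0 = shut, lever square across the pipe; pi/2 = fully open, lever in line above the coupling; a stop at each. Grows counter-clockwise from above; starts 0 to 0.25 rad. Stiff (0.15 N m), no spring, stays where left. The valve is bolted down.
- coupler_lever_pivot (a point): On the lever's vertical pivot axis, 95 mm above the worktop, level with the sleeve's middle. Axes turn with the lever: z up, y from pivot to tip. Lever hub top 81 mm up, coupling top 54 mm up. The two take-offs may be in either place, pivots 0.24 to 0.41 m apart, turned up to 0.4 rad; unturned, the outlet points at the robot and the shut lever to the robot's left.
- coupler_lever_grip (a point): Middle of the lever's black rubber sleeve (straight, level, 16 mm wide, 14 mm high, 44 to 100 mm from the pivot): 75 mm from the pivot, 95 mm above the worktop; y along the lever to its tip, z up. Under the sleeve's path nothing is higher than 60 mm.
- blank_lever_grip (a point): The same point on the equal lever of the other take-off, whose outlet is closed with a short square-headed plug (ends 46 mm from its pivot). That lever starts shut or up to 0.1 rad off it and is just as stiff.
There are look-alikes about, which are no part of the job. Leave any blue look-alike of the part that bears coupler_lever alone.

How it is judged (in metres and radians):
At the end, for the whole second after the job is handed in: The lever over the quick coupling is open to within about 10 degrees of its stop (joint above 1.39 rad) and at rest; the plugged take-off's lever is where it was (its grip point within 15 mm) (value of joint coupler_lever above 1.39 rad and velocity of joint coupler_lever between -0.05 and 0.05 rad/s and distance of blank_lever_grip from where it was at the start of the episode below 0.015 m); the robot touches nothing.
It fails at once if the plugged take-off's lever is moved (its grip point by more than 15 mm) (distance of blank_lever_grip from where it was at the start of the episode above 0.015 m).
It also fails if it takes over 32 s, if anything falls off the work surface, if the arm or the gripper's body presses on something with over 40 N, if the wrist force passes 120 N, or if a joint passes its speed limit or range.

ROBOT

A 7-joint arm with a two-finger parallel gripper is mounted at the origin on a cart in front of the work surface, level with it; the furniture and walls round the work are solid. World frame = base frame: x ahead of the robot, y to its left, z up, the work surface at z = 0. Lengths are in mm, angles in rad, forces in N, time in s.
With the tool pointing down it reaches from about 400 to 750 mm from the base axis. Payload 19.5 kg.
Tool frame: the origin (TCP) lies between the finger pads; the fingertips stand 11 mm ahead of it and the grasp point (between the pads) lies 8 mm behind it; z points along the fingers, y is the line along which they close (so a half turn about z gives the same grasp; the last joint's range is limited). The gripper opens to 85 mm and grips with 20 to 120 N. Pads are 22 mm wide; open, the fingers measure 114 mm over their backs; the gripper's body (76 mm by 85 mm) begins 54 mm behind the grasp point. The pads swing forward as they close: fully open they stand 13 mm farther back than shut.
Start: joints at [-1.216, 0.707, -0.028, 1.485, 0.022, 0.951, -0.075], TCP at [222.205, 530.303, 242.268] pointing down, gripper open.
Joint ranges: [-2.71, 2.71], [-0.32, 2.16], [-1.57, 1.52], [0, 2.45], [-1.46, 4.6], [0, 2.02], [-2.83, 2.83]. Speed limits (rad/s): [1.89, 1.89, 2.57, 2.57, 3.01, 3.01, 3.01].

INTERFACE

Orientations are given as a 3x3 rotation matrix whose columns are the frame's x, y, z axes.
In Python, from plant import * gives the robot as it stands.
- The arm moves only by the shell command python3 -m creep 'ROWS' [FORCE]. ROWS is JSON, a list that holds one entry, the list of rows, each a list of 7 numbers: the shift along the tool's x, y, z normalised to -1 to 1, where 1 is 1 m, then the turn, a rotation vector about the tool's x, y, z normalised to -1 to 1, where 1 is pi rad, then the closure, from 0 (fully open) to 1 (shut). In form: [[[x, y, z, ax, ay, az, hand], ...]]. A call has 1 to 8 rows; each row shifts and turns the commanded pose from where the row before left it, along the tool's axes as they then stand; what a row does not reach is not made up. A row lasts 1/8 s, in which the tool goes at most 62.5 mm and 10.7 degrees, less where a joint would pass 70% of its speed; a pose out of reach is approached as far as the arm can. A call with a number of a shift or a turn outside -1 to 1 is refused whole. A call with a gripper value outside its range is refused whole. The fingers move at their own pace and stop on an object; FORCE is the grip in N (left out, the last holds). Time passes only in rows, so rows that do not move let the fingers close. It gives the time, the measured TCP pose, the force, the opening and the grip force at its end, in the units of the state.
- get_state(): the state, without advancing time (a new reading comes with each control period).
- camera(name): name is "side" or "top"; returns the picture (400x640x3 uint8, red, green, blue); there is no depth.
- calibration(name): a dict with "fx", "fy", "cx", "cy" (pixels), "position" and "orientation" of the camera in the world. Camera axes: x right, y down, z forward; pixel columns grow to the right and rows downward; lengths in mm; the calibration is good to about 2 mm. A picture is of the moment at which its call begins. calibration takes no time and is no camera call.
- job_done(): hands the job in; it is judged then, once.
The state is a dict: "time": time; "joint_positions": joint angles; "dq": joint speeds; "effort": joint torques, N m; "position": TCP position; "orientation": TCP orientation; "contact_force": force on the tool from outside, world axes, zero at the start; "ft_torque": the same for the moment, N m; "width": opening from 0.0 (shut) to 1.0 (fully open); "finger_force": force on a finger pad.
Only numpy, scipy, OpenCV 4.12 (cv2) and the standard library are available. Lean on these libraries where they do the work, as an engineer would, in place of code of your own. Each camera call takes 0.05 s, during which the arm holds its last target. There are 200 camera calls.

## Working session

There is one attempt and no reset: what is moved stays moved. The work goes in short steps, Python scripts to look and compute and a shell command to move; the robot and the scene stay as the last step left them, time stands still between calls to the robot, and variables do not carry over. Pictures are saved under pics/ and viewed, at most 10 in all, crops included, and the job is handed in when it is done.

```bash
mkdir -p pics
python3 - <<'E'
from plant import *
import cv2
for n in("top","side"):
    cv2.imwrite(f"pics/{n}0.png",camera(n)[:,:,::-1]); c=calibration(n); print(n,c)
s=get_state();print(s["time"],s["position"],s["orientation"],s["width"])
E
```

```text
top {'fx': 377.9530436763457, 'fy': 377.9530436763457, 'cx': 313.4811899808537, 'cy': 197.9522309718612, 'position': array([ 319.2931802 , -112.32427749, 1021.54617835]), 'orientation': array([[-2.29585728e-02, -9.82420809e-01,  1.85262671e-01],
       [-9.99736374e-01,  2.26151330e-02, -3.96703293e-03],
       [-2.92444247e-04, -1.85304909e-01, -9.82681029e-01]])}
side {'fx': 415.3897327385665, 'fy': 415.3897327385665, 'cx': 312.50043537453126, 'cy': 203.0162159044023, 'position': array([ -122.19206594, -1032.80587379,   735.37567345]), 'orientation': array([[ 0.82345323, -0.26974028,  0.49916426],
       [-0.5668331 , -0.42986248,  0.70279335],
       [ 0.02500031, -0.86166027, -0.50686937]])}
0.1 [222.13913963 530.12739993 241.90779354] [[-9.22289060e-01  3.86500699e-01 -3.14716349e-04]
 [ 3.86500824e-01  9.22288632e-01 -8.89872617e-04]
 [-5.36770776e-05 -9.42357907e-04 -9.99999555e-01]] 1.0002579374851872
```

View pics/top0.png

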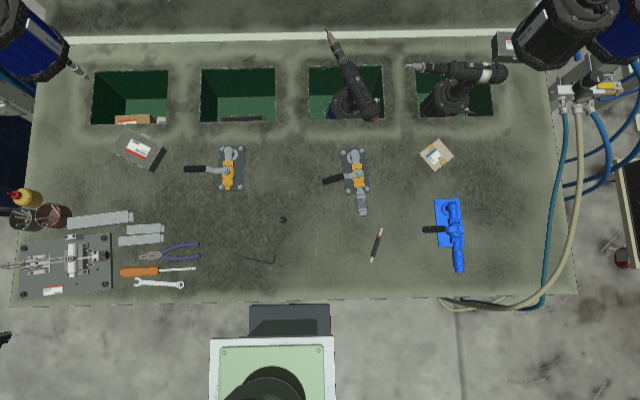

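View pics/side0.png

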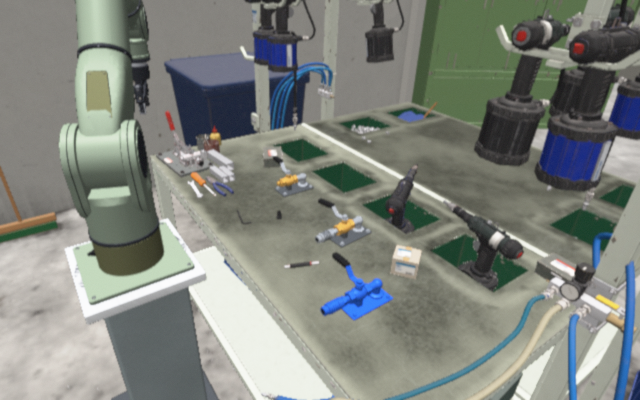

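The top view shows the coupler take-off at about (355,170), with its long coupling down to (362,212) and its black sleeve at about (334,181). The plugged one is at (230,170) with its sleeve at (195,169). The blue look-alike is at (450,235). The arm is out of view.

```bash
cat > h.py <<'E'
import numpy as np,cv2
from plant import *
def ray(n,u,v,z):
    c=calibration(n);d=c["orientation"]@np.array([(u-c["cx"])/c["fx"],(v-c["cy"])/c["fy"],1])
    p=c["position"];return p+d*(z-p[2])/d[2]
def sleeve(im,x0,y0,x1,y1,thr=45):
    m=(im.max(2)<thr).astype(np.uint8);k=np.zeros_like(m);k[y0:y1,x0:x1]=m[y0:y1,x0:x1]
    n,l,s,c=cv2.connectedComponentsWithStats(k);i=1+np.argmax(s[1:,4])
    ys,xs=np.where(l==i);return cv2.minAreaRect(np.c_[xs,ys].astype(np.float32)),s[i]
E
python3 - <<'E'
from h import *
im=cv2.imread("pics/top0.png")
for b in((312,165,347,195),(175,155,212,182)):
    r,s=sleeve(im,*b);print(r,s)
    bp=cv2.boxPoints(r);e=sorted([(np.linalg.norm(bp[i]-bp[(i+1)%4]),tuple((bp[i]+bp[(i+1)%4])/2)) for i in range(4)])
    for _,p in e[:2]: print(p,ray("top",*p,97))
    print(ray("top",*r[0],97))
si=cv2.imread("pics/side0.png")
r,s=sleeve(si,312,192,338,212);print("side",r,s,ray("side",*r[0],95))
a=cv2.resize(im[135:225,305:385],None,fx=5,fy=5,interpolation=2);b=cv2.resize(si[185:260,300:380],None,fx=5,fy=6,interpolation=2)
cv2.imwrite("pics/crop.png",np.hstack([a,b]) if a.shape[0]==b.shape[0] else a)
print(a.shape,b.shape)
E
```

```text
((332.558837890625, 178.73529052734375), (6.063390731811523, 21.585670471191406), 75.96376037597656) [322 174  22  11 118]
(np.float32(322.08826), np.float32(181.35294)) [ 535.48724832 -138.62871001   97.        ]
(np.float32(343.02942), np.float32(176.11765)) [ 547.78844638 -191.68365818   97.        ]
[ 541.62980203 -165.12145026   97.        ]
((194.5, 168.5), (5.0, 21.0), 90.0) [184 166  22   6 122]
(np.float32(184.0), np.float32(168.5)) [576.83322014 209.27717906  97.        ]
(np.float32(205.0), np.float32(168.5)) [575.61072482 156.22615861  97.        ]
[576.22197901 182.75141082  97.        ]
side ((324.79998779296875, 202.90000915527344), (12.074767112731934, 2.683281421661377), 26.56505012512207) [319 200  12   7  34] [ 540.6318834 -164.2720929   95.       ]
(450, 400, 3) (450, 400, 3)
```

View pics/crop.png

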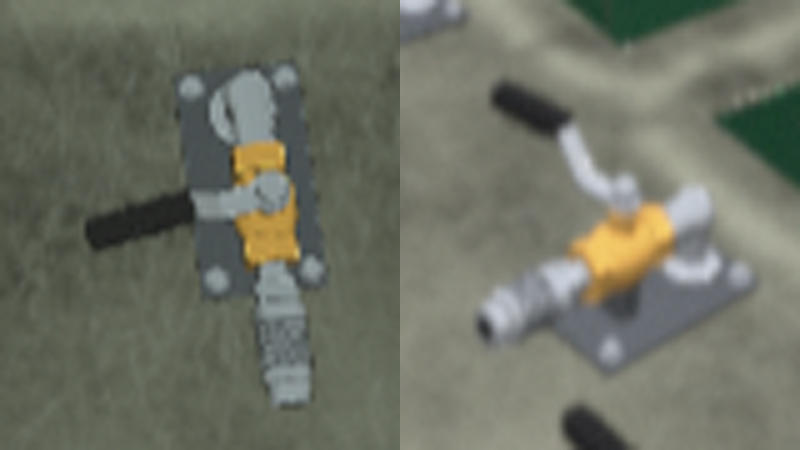

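The crop shows the coupler lever's sleeve at about (541,-165), pointing (-0.23,0.97). That puts the pivot near (558,-238) and the outlet direction near (-0.99,-0.12). I'll push the sleeve with closed fingers from its far (+x) side, along the arc.

```bash
python3 -m creep '[[[-0.04,-0.031,-0.012,0,0,0,1],[-0.04,-0.031,-0.012,0,0,0,1],[-0.04,-0.031,-0.012,0,0,0,1],[-0.04,-0.031,-0.012,0,0,0,1],[-0.04,-0.031,0,0,0,0,1],[-0.04,-0.031,0,0,0,0,1],[-0.04,-0.031,0,0,0,0,1],[-0.04,-0.031,0,0,0,0,1]]]' 20
python3 - <<'E'
from h import *
print(ray("top",359.4,172.6,81), get_state()["orientation"].round(3).tolist())
E
```

```text
time: 1.1
position: [422.1, 176.4, 290.2]
orientation: [[-0.922, 0.386, -0.0], [0.386, 0.922, -0.0], [0.0, -0.0, -1.0]]
contact_force: [1.0, 0.1, 0.4]
width: 0.0
finger_force: 0.0
[ 560.05216865 -235.37863753   81.        ] [[-0.922, 0.386, -0.0], [0.386, 0.922, -0.0], [0.0, -0.0, -1.0]]
```

```bash
python3 -m creep '[[[-0.0394,-0.0349,0,0,0,0,1],[-0.0394,-0.0349,0,0,0,0,1],[-0.0394,-0.0349,0,0,0,0,1],[-0.0394,-0.0349,0,0,0,0,1],[-0.0394,-0.0349,0,0,0,0,1],[-0.0394,-0.0349,0,0,0,0,1],[-0.0394,-0.0349,0,0,0,0,1],[0,0,0.05,0,0,0,1]]]'
python3 -m creep '[[[0,0,0.05,0,0,0,1],[0,0,0.04,0,0,0,1],[0,0,0,0,0,0,1]]]'
python3 - <<'E'
from h import *
a=camera("top")[100:250,260:460];b=camera("side")[120:270,240:440]
cv2.imwrite("pics/p1.png",cv2.resize(np.hstack([a,b])[:,:,::-1],None,fx=2,fy=2))
E
```

```text
time: 2.1
position: [583.3, -158.2, 241.1]
orientation: [[-0.92, 0.391, 0.005], [0.391, 0.921, -0.003], [-0.006, -0.001, -1.0]]
contact_force: [1.4, 0.9, -2.1]
width: 0.002
finger_force: 0.0
time: 2.48
position: [580.2, -153.7, 148.3]
orientation: [[-0.922, 0.386, -0.005], [0.386, 0.922, 0.001], [0.005, -0.001, -1.0]]
contact_force: [1.7, 0.3, 1.7]
width: 0.003
finger_force: 0.0
```

View pics/p1.png

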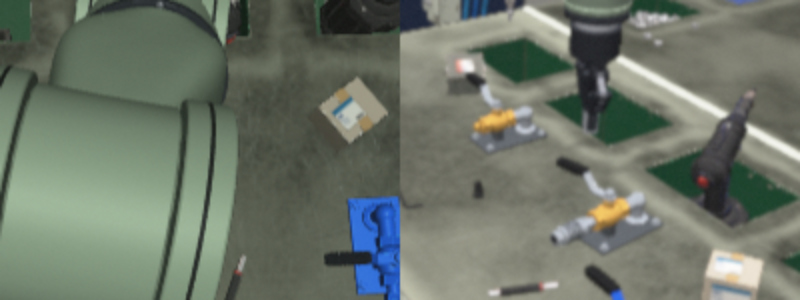

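The side view shows the closed fingers behind (+x of) the coupler lever sleeve and clear of it. Next I'll lower the tool and work out the arc.

```bash
python3 -m creep '[[[0,0,0.04,0,0,0,1],[0,0,0.02,0,0,0,1],[0,0,0,0,0,0,1]]]'
python3 - <<'E'
from h import *
s=get_state();p=s["position"];R=s["orientation"];c=np.array([559,-237,0])
for a in (84,94,104,114,124,134,144,154,160,166,172,176):
    t=np.radians(a);q=c+76*np.array([np.cos(t),np.sin(t),0]);q[2]=88
    print(a,q.round(),((R.T@(q-p))/1000).round(4));p=q
E
```

```text
time: 2.95
position: [581.7, -154.1, 91.1]
orientation: [[-0.922, 0.386, 0.0], [0.386, 0.922, -0.0], [-0.0, -0.0, -1.0]]
contact_force: [0.2, -1.1, -0.3]
width: -0.0
finger_force: 0.0
84 [ 567. -161.   88.] [ 0.0108 -0.0125  0.0031]
94 [ 554. -161.   88.] [ 0.0123 -0.0049 -0.    ]
104 [ 541. -163.   88.] [ 0.0113 -0.007  -0.    ]
114 [ 528. -168.   88.] [ 0.0099 -0.0088 -0.    ]
124 [ 517. -174.   88.] [ 0.0082 -0.0104 -0.    ]
134 [ 506. -182.   88.] [ 0.0063 -0.0117 -0.    ]
144 [ 498. -192.   88.] [ 0.0042 -0.0126  0.    ]
154 [ 491. -204.   88.] [ 0.0019 -0.0131  0.    ]
160 [ 488. -211.   88.] [ 0.    -0.008  0.   ]
166 [ 485. -219.   88.] [-0.0008 -0.0079  0.    ]
172 [ 484. -226.   88.] [-0.0016 -0.0078  0.    ]
176 [ 483. -232.   88.] [-0.0015 -0.0051  0.    ]
```

```bash
python3 -m creep '[[[0.011,-0.0125,0.003,0,0,0,1],[0.0123,-0.005,0,0,0,0,1],[0.0113,-0.007,0,0,0,0,1],[0,0,0,0,0,0,1]]]'
python3 -m creep '[[[0.01,-0.009,0,0,0,0,1],[0.008,-0.0105,0,0,0,0,1],[0.0063,-0.0117,0,0,0,0,1],[0.0042,-0.0126,0,0,0,0,1],[0.002,-0.013,0,0,0,0,1],[0,0,0,0,0,0,1]]]'
python3 - <<'E'
from h import *
b=camera("side")[120:270,240:440]
cv2.imwrite("pics/p2.png",cv2.resize(b[:,:,::-1],None,fx=3,fy=3))
E
```

```text
time: 3.45
position: [540.7, -163.8, 89.4]
orientation: [[-0.922, 0.387, 0.002], [0.387, 0.922, -0.001], [-0.002, 0.0, -1.0]]
contact_force: [0.3, -0.6, 0.2]
width: -0.0
finger_force: 0.0
time: 4.2
position: [489.2, -205.1, 87.3]
orientation: [[-0.922, 0.388, -0.001], [0.388, 0.922, -0.0], [0.001, -0.001, -1.0]]
contact_force: [0.2, -0.4, 0.0]
width: 0.0
finger_force: 0.0
```

View pics/p2.png

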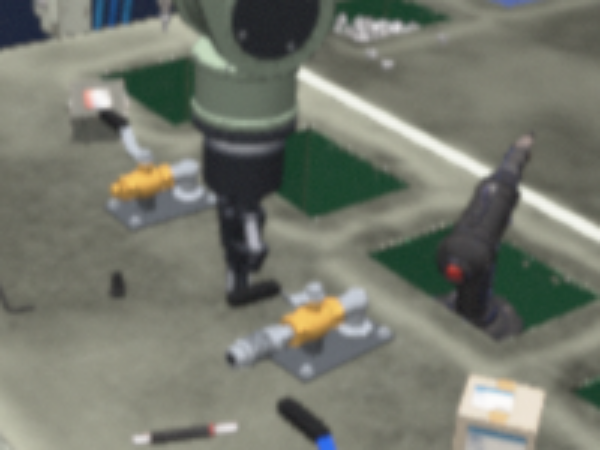

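The lever is following: its sleeve now points diagonally, with the fingertip behind it. I'll go on to the stop in smaller steps.

```bash
python3 -m creep '[[[0,-0.008,0,0,0,0,1],[-0.0008,-0.008,0,0,0,0,1],[0,0,0,0,0,0,1]]]'
python3 -m creep '[[[-0.0016,-0.005,0,0,0,0,1],[0,0,0,0,0,0,1]]]'
python3 - <<'E'
from h import *
b=camera("side")[120:270,240:440]
cv2.imwrite("pics/p3.png",cv2.resize(b[:,:,::-1],None,fx=3,fy=3))
E
```

```text
time: 4.62
position: [484.6, -218.8, 87.3]
orientation: [[-0.922, 0.386, 0.0], [0.386, 0.922, 0.001], [0.0, 0.001, -1.0]]
contact_force: [2.4, 3.9, 0.6]
width: 0.001
finger_force: 2.0
time: 4.88
position: [484.6, -220.1, 87.1]
orientation: [[-0.924, 0.383, -0.0], [0.383, 0.924, 0.006], [0.003, 0.005, -1.0]]
contact_force: [2.7, 30.9, 5.9]
width: -0.001
finger_force: 14.9
```

View pics/p3.png

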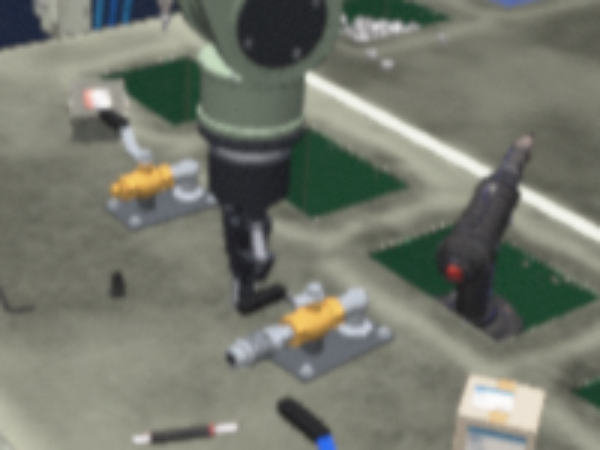

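The force jumped to 31 N against a firm stop, and the sleeve looks parallel to the pipe. I'll back off, lift and check from above.

```bash
python3 -m creep '[[[0.008,0.018,0,0,0,0,1],[0.012,0.028,0,0,0,0,1],[0,0,-0.05,0,0,0,1],[0,0,-0.05,0,0,0,1],[0,0,-0.05,0,0,0,1],[0.02,0.046,0,0,0,0,1],[0.02,0.046,0,0,0,0,1],[0.02,0.046,0,0,0,0,1]]]'
python3 -m creep '[[[0.02,0.046,0,0,0,0,1],[0.02,0.046,0,0,0,0,1],[0.02,0.046,0,0,0,0,1],[0.02,0.046,0,0,0,0,1],[0,0,0,0,0,0,1],[0,0,0,0,0,0,1]]]'
python3 - <<'E'
from h import *
im=camera("top")
cv2.imwrite("pics/p4.png",cv2.resize(im[100:250,160:420,::-1],None,fx=3,fy=3))
r,s=sleeve(im,335,160,375,215);print(r,s,ray("top",*r[0],97))
p=ray("top",*r[0],97)-[559,-237,0];print(np.degrees(np.arctan2(p[1],p[0])),np.hypot(*p[:2]))
E
```

```text
time: 5.92
position: [481.2, -22.6, 237.5]
orientation: [[-0.922, 0.387, 0.0], [0.387, 0.922, -0.0], [-0.0, -0.0, -1.0]]
contact_force: [1.0, 0.4, 0.6]
width: 0.0
finger_force: 0.0
time: 6.68
position: [478.9, 176.2, 237.2]
orientation: [[-0.922, 0.387, -0.0], [0.387, 0.922, -0.001], [-0.0, -0.001, -1.0]]
contact_force: [0.4, -0.1, -0.8]
width: -0.001
finger_force: 0.0
((363.6127014160156, 198.48265075683594), (19.843461990356445, 5.778172969818115), 81.25383758544922) [360 189   8  20 110] [ 489.38186421 -240.74745298   97.        ]
-176.91881694393476 69.71892307345443
```

View pics/p4.png

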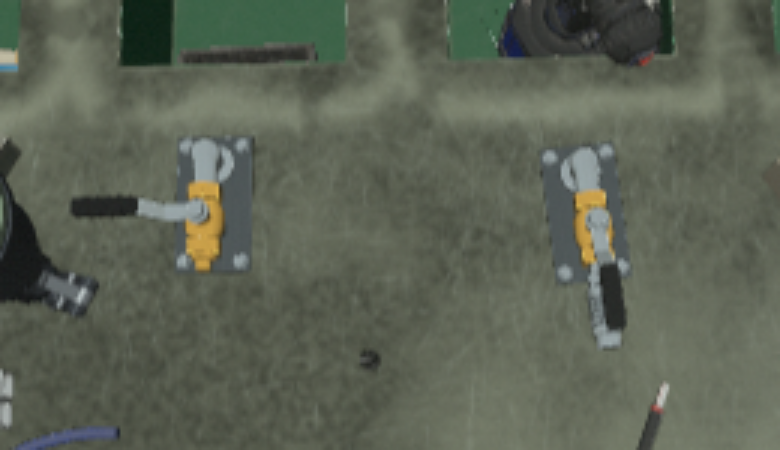

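From above, the coupler lever lies in line over the coupling (sleeve at about (364,198), parallel to the pipe). The plugged lever is still square across its pipe, and the robot is clear of everything.

```bash
python3 -c "
from plant import *
print(job_done())"
```

```text
the job is handed in; nothing more can be done
None
```

The coupler valve's lever was pushed open to its stop, in line over the quick coupling; the plugged take-off's lever was left as it was, and the job is handed in (no verdict was returned).

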